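# Load a filter module into the test slide

## Robot

A 6-joint arm with a two-finger parallel gripper is mounted at the origin on the work surface. World frame = base frame: x ahead of the robot, y to its left, z up, the work surface at z = 0. Lengths are in m, angles in rad, forces in N, time in s.
With the tool pointing down it reaches from about 0.375 to 0.75 m from the base axis. Payload 9 kg.
Tool frame: the origin (TCP) lies at the very end of the fingers, on their centre line; the grasp point (between the pads) lies 19 mm behind it (ctrl.tcp_to_grasp is the z of the grasp point in the tool frame, in m); z points along the fingers, y is the line along which they close (so a half turn about z gives the same grasp; the last joint's range is limited). The gripper opens to 85 mm and grips with 20 to 120 N. Pads are 22 mm wide; open, the fingers measure 114 mm over their backs; the gripper's body (76 mm by 85 mm) begins 54 mm behind the grasp point. The pads swing forward as they close: fully open they stand 13 mm farther back than shut.
Start: joints at [-1.468, 0.104, 0.097, 1.564, 0, 1.353], TCP at [0.189, -0.569, 0.231] pointing down, gripper open.
Joint ranges: [-2.99, 2.99], [-0.84, 1.86], [-1.1, 1.16], [-1.84, 2.11], [-1.51, 1.56], [-3.14, 3.14]. Speed limits (rad/s): [2.22, 2.22, 2.57, 3.14, 3.14, 3.14].

## Interface

Orientations are given as a unit quaternion [w, x, y, z].
In Python, from plant import ctrl gives the robot as it stands.
- The arm moves only by the tool drive_tool, never from a script. Its argument "deltas" is a list of rows, each a list of 7 numbers: the shift along the tool's x, y, z each as a share of 0.02 m, from -1 to 1, then the turn, a rotation vector about the tool's x, y, z each as a share of 0.08 rad, from -1 to 1, then the finger opening in mm, from 0 to 85.4. A call has 1 to 5 rows; each row shifts and turns the commanded pose from where the row before left it, along the tool's axes as they then stand; what a row does not reach is not made up. A row lasts 1/8 s, in which the tool goes at most 62.5 mm and 10.7 degrees, less where a joint would pass 70% of its speed; a pose out of reach is approached as far as the arm can. A call with a number of a shift or a turn outside -1 to 1 is refused whole. A call with a gripper value outside its range is refused whole. The fingers move at their own pace and stop on an object; "squeeze" is the grip in N (left out, the last holds). Time passes only in rows, so rows that do not move let the fingers close. It gives the time, the measured TCP pose, the force, the opening and the grip force at its end, in the units of the state.
- ctrl.get_state(): the state, without advancing time (a new reading comes with each control period).
- ctrl.get_image(name): name is "scene" or "top" or "wrist"; returns the picture (384x512x3 uint8, red, green, blue); there is no depth.
- ctrl.calibration(name): a dict with "fx", "fy", "cx", "cy" (pixels), "pose" (4x4, takes a point from camera to world coordinates). Camera axes: x right, y up, looking along -z (the intrinsics and any distortion apply to the point x, -y, -z); pixel columns grow to the right and rows downward; lengths in m; the calibration is good to about 2 mm. The wrist camera is an equidistant fisheye: a pixel r from the principal point sees the ray r / f radians off the axis. A picture is of the moment at which its call begins: read the wrist's pose just before it. calibration takes no time and is no camera call; for the wrist camera it gives the pose at the moment of the call.
- ctrl.close_job(): hands the job in; it is judged then, once.
Trained networks look in the newest picture that a camera, given by its name, has taken for a name from the list of things; names that differ only in an ending like _2 or _b are one class to them, and where a whole thing is asked for, a point or a joint stands for the part that bears it (a point fixed in the world has none). Each returns a list of dicts, best first, with "conf" (0 to 1); they miss things now and then, are a little off and sometimes report something else, mostly with a low value. They report only what shows in the picture. A call takes as long as a camera call.
- ctrl.find_in(camera, label): "centre" ([x, y, z] in m, in world coordinates, good to about 4 mm: the middle of the surface that is visible of it).
- ctrl.cut_out(camera, label): "region" (384x512 bool, what is visible of it).
The state is a dict: "time_s": time; "joints": joint angles; "joint_vel": joint speeds; "joint_torque": joint torques, N m; "ee_pos": TCP position; "orientation": TCP orientation; "force": force on the tool from outside, world axes, zero at the start; "ft_torque": the same for the moment, N m; "width": finger opening in m; "gripper_force": force on a finger pad.
Only numpy, scipy, OpenCV 4.12 (cv2) and the standard library are available. Lean on these libraries where they do the work, as an engineer would, in place of code of your own. Each camera call takes 0.05 s, during which the arm holds its last target. There are 200 camera calls.

## Task

Stand the round filter module (the can with the tongue on its side) fully down in the cup of the test slide's carriage, with its tongue facing the slot in the contact block, and let go of it. Then push the carriage by its upright tab towards the block until the spring detent snaps in and holds the carriage home with the tongue in the slot. Leave the other things on the bench where they are, and do not tip the module over.

Things in the scene. Friction and masses are not known exactly. Their poses are not given: they have to be found in the camera images.
- jig: Test slide screwed to the bench: grey base (x -118 to 144 mm, 100 wide, 10 high). Origin on the bench, on the slide's centre line; +x is the pushing direction, from tab to block. Black contact block at the +x end: x 100 to 143 mm, 68 wide, top 88 mm above the bench. The detent roller's bracket stands at x 20, y 37 to 50 mm, top 52 mm.
- carriage (a joint): Travel of the aluminium carriage along the jig's +x, m: 0 = out (the start), 0.070 = home at its stop. A weak return spring (1 to 3 N) pushes it back out when let go too early. The detent (sprung roller over a rib) resists from about 0.055, crest at 0.063, then snaps the carriage to 0.070 and holds it. Passing it takes about 12 to 15 N.
- nest (a point): Centre of the inner floor of the carriage's round open cup, 27 mm above the bench, with the jig's axes; moves with the carriage (over the jig's origin at travel 0). Cup: inside radius 21.5 mm, flaring to 25 at the rim, rim 19 mm above this floor, outside radius 29 mm.
- tab (a point): Centre of the top edge of the carriage's upright tab, 80 mm above the bench, 70 mm behind the cup's centre (jig -x). Aluminium plate 44 mm wide (jig y), 8 mm thick (jig x), free above 24 mm height on its -x face, which is the face to push. Jig axes.
- slot (a point): Where the tongue's tip lies when the carriage is home: on the centre line of the slot in the contact block, 65 mm above the bench, at x = 114 mm of the jig. The slot is open at the top and towards the cup, 18 mm wide, flared to 32 mm at the block's front face. Jig axes.
- module: Filter module: upright aluminium can, 40 mm diameter, 81 mm tall, about 160 g, loose on the bench. Origin at the centre of its underside, z up; +x is where its black tongue sticks out. Tongue: 10 mm wide, 34 to 42 mm above the underside, reaching 44 mm from the axis (24 beyond the wall). Grip the can above the tongue.
- tongue_tip (a point): Outer end of the module's tongue: 44 mm from the can's axis, 38 mm above its underside.
- capacitor: Bystander: a plain aluminium capacitor can without any tongue, 35 mm diameter, 60 mm tall. Origin under its centre. Leave alone.
- jar: Bystander: small clear jar with a white cap, 48 mm diameter, 75 mm tall. Origin under its centre. Leave alone.
- screwdriver: Bystander: screwdriver lying on the bench, about 200 mm long, origin under its middle, x along it. Leave alone.

How it is judged:
On the way, in this order (a step that is already met when the one before it is completed fails the run):
1. the module stands down in the cup with its tongue facing the slot, let go, while the carriage is still out (horizontal distance between module and nest below 0.005 m and z of module in the frame of nest between -0.005 and 0.005 m and angle between module's own z axis and vertical below 0.09 rad and y of tongue_tip in the frame of nest between -0.01 and 0.01 m and x of tongue_tip in the frame of nest above 0.036 m and contact force between the fingers and module below 0.1 N and value of joint carriage below 0.045 m), for 0.2 s.
2. the carriage is pushed home past the detent (value of joint carriage above 0.066 m), for 0.2 s.
At the end, for the whole second after the job is handed in: The carriage is held home by the detent (travel over 66 mm of 70); the module stands in the cup, within 5 mm of its centre and floor and within 5 degrees of upright, at rest, with the tongue's tip in the slot, within 8 mm horizontally of the slot point (horizontal distance between module and nest below 0.005 m and z of module in the frame of nest between -0.005 and 0.005 m and angle between module's own z axis and vertical below 0.09 rad and value of joint carriage above 0.066 m and horizontal distance between tongue_tip and slot below 0.008 m and linear speed of module below 0.02 m/s); the robot touches nothing.
It fails at once if another thing on the bench is pushed more than 30 mm from its place (distance of any of capacitor, jar, screwdriver from where it was at the start of the episode above 0.03 m).
It fails at once if the module is tipped over (more than 40 degrees) (angle between module's own z axis and vertical above 0.7 rad).
It also fails if it takes over 54 s, if anything falls off the work surface, if the arm or the gripper's body presses on something with over 40 N, if the wrist force passes 120 N, or if a joint passes its speed limit or range.

## Working session

There is one attempt and no reset: what is moved stays moved. The work goes in short steps, Python scripts to look and compute and a tool call to move; the robot and the scene stay as the last step left them, time stands still between calls to the robot, and variables do not carry over. Pictures are saved under pics/ and viewed, at most 10 in all, crops included, and the job is handed in when it is done.

Besides the shell and the picture viewer there is one more tool, called after "Call:" in YAML: its name, and indented under it one key for each argument. drive_tool: Moves the arm, as the interface text tells. Its arguments: {"type":"object","properties":{"deltas":{"type":"array","items":{"type":"array","items":{"type":"number"}}},"squeeze":{"type":"number"}},"required":["deltas"]}

```bash
mkdir -p pics; cat > h.py <<'E'
import numpy as np, cv2
from plant import ctrl
def snap(c,n):
    im=ctrl.get_image(c); cv2.imwrite(f'pics/{n}.png',im[:,:,::-1]); return im
def proj(c,P):
    k=ctrl.calibration(c);T=np.array(k['pose']);p=(np.atleast_2d(P)-T[:3,3])@T[:3,:3]
    x,y,z=p[:,0],-p[:,1],-p[:,2]
    if c=='wrist':
        r=np.hypot(x,y);s=np.arctan2(r,z)/np.maximum(r,1e-9);u,v=x*s,y*s
    else:u,v=x/z,y/z
    return np.c_[k['cx']+k['fx']*u,k['cy']+k['fy']*v]
def ray(c,uv):
    k=ctrl.calibration(c);T=np.array(k['pose']);uv=np.atleast_2d(uv).astype(float)
    a=(uv-[k['cx'],k['cy']])/[k['fx'],k['fy']]
    if c=='wrist':
        r=np.linalg.norm(a,axis=1);s=np.where(r>1e-9,np.sin(r)/np.maximum(r,1e-9),1);d=np.c_[a*s[:,None],np.cos(r)]
    else:d=np.c_[a,np.ones(len(a))]
    d=d*[1,-1,-1];return T[:3,3],d@T[:3,:3].T
def atz(c,uv,z):
    o,d=ray(c,uv);return o+d*((z-o[2])/d[:,2])[:,None]
E
python3 - <<'E'
from h import *
print(ctrl.get_state(), ctrl.tcp_to_grasp)
a=snap('scene','s0');b=snap('top','t0');w=snap('wrist','w0')
cv2.imwrite('pics/st.png',cv2.resize(np.vstack([a,b])[:,:,::-1],None,fx=.78,fy=.78))
for c in('scene','top','wrist'):
  print(c,np.round(ctrl.calibration(c)['pose'],3).tolist())
  for l in('module','tongue_tip','jig','carriage','nest','tab','slot','capacitor','jar','screwdriver'):
    try:print(c,l,[(np.round(d['centre'],3).tolist(),round(d['conf'],2)) for d in ctrl.find_in(c,l)[:3]])
    except Exception as e:print(c,l,e)
E
```

```text
{'time_s': 0.0, 'joints': array([-1.46770165e+00,  1.04677399e-01,  9.64531338e-02,  1.56391472e+00,
        9.45135419e-06,  1.35312333e+00]), 'joint_vel': array([-0.00031575, -0.00165177,  0.00052025,  0.00038391,  0.00103882,
       -0.00187084]), 'joint_torque': array([-7.65753498e-06, -5.56927800e+01,  5.03650188e+01,  1.67911663e-02,
       -2.76857318e-04, -8.80210465e-07]), 'ee_pos': array([ 0.18916813, -0.56903742,  0.23052628]), 'orientation': array([-6.69957269e-04,  9.87165836e-01,  1.59697092e-01,  4.31567771e-05]), 'force': array([-0.5066104 , -0.44712909,  0.36324705]), 'ft_torque': array([0.02094036, 0.03350146, 0.05181672]), 'gripper_force': 0.0, 'width': 0.08513829372172098} -0.0187
scene [[0.346, -0.79, 0.506, 1.032], [0.938, 0.283, -0.199, -0.137], [0.014, 0.544, 0.839, 0.755], [0.0, 0.0, 0.0, 1.0]]
scene module [([0.624, 0.119, 0.063], 0.78)]
scene tongue_tip [([0.622, 0.125, 0.063], 0.89)]
scene jig [([0.592, -0.127, 0.024], 0.82), ([0.802, 0.189, 0.023], 0.48)]
scene carriage [([0.543, -0.126, 0.025], 0.9)]
scene nest []
scene tab [([0.542, -0.127, 0.028], 0.78
[... 320 characters left out ...]
.0, 0.0, 1.0]]
top module [([0.611, 0.128, 0.084], 0.61)]
top tongue_tip [([0.611, 0.128, 0.079], 0.56)]
top jig [([0.577, -0.119, 0.014], 0.87)]
top carriage [([0.538, -0.122, 0.027], 0.8)]
top nest [([0.538, -0.123, 0.026], 0.77)]
top tab [([0.536, -0.122, 0.026], 0.57)]
top slot [([0.574, -0.12, 0.017], 0.79)]
top capacitor []
top jar [([0.46, 0.104, 0.073], 0.54)]
top screwdriver [([0.79, 0.191, 0.021], 0.91)]
wrist [[0.315, 0.903, 0.293, 0.265], [-0.949, 0.299, 0.098, -0.543], [0.001, -0.309, 0.951, 0.374], [0.0, 0.0, 0.0, 1.0]]
wrist module []
wrist tongue_tip []
wrist jig []
wrist carriage []
wrist nest []
wrist tab []
wrist slot []
wrist capacitor []
wrist jar []
wrist screwdriver []
```

View pics/st.png

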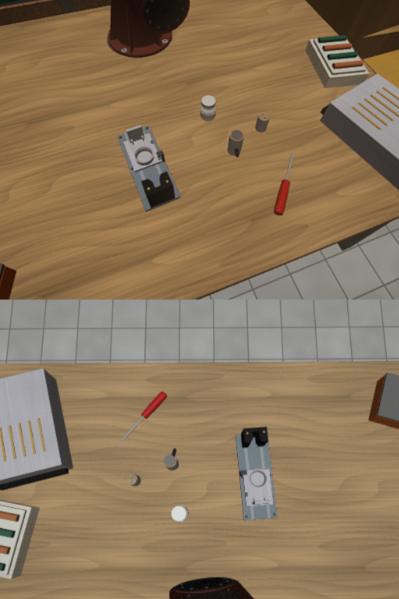

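The scene view (upper) shows the jig around (150,165), the module at (236,142), the jar at (208,107), and the capacitor at (262,122). In the top view (lower), the module's tongue at (173,452) points roughly away from the robot. I'll enlarge both.

```bash
python3 - <<'E'
from h import *
a=cv2.imread('pics/s0.png')[110:280,140:360];b=cv2.imread('pics/t0.png')[155:285,150:370]
cv2.imwrite('pics/z.png',cv2.resize(np.vstack([b,a]),None,fx=2,fy=2,interpolation=cv2.INTER_CUBIC)) 
cv2.imwrite('pics/zt.png',cv2.resize(b,None,fx=3.6,fy=3.6,interpolation=cv2.INTER_CUBIC)) 
cv2.imwrite('pics/zs.png',cv2.resize(a,None,fx=3.5,fy=3.5,interpolation=cv2.INTER_CUBIC)) 
E
```

```text
(no output)
```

View pics/zt.png

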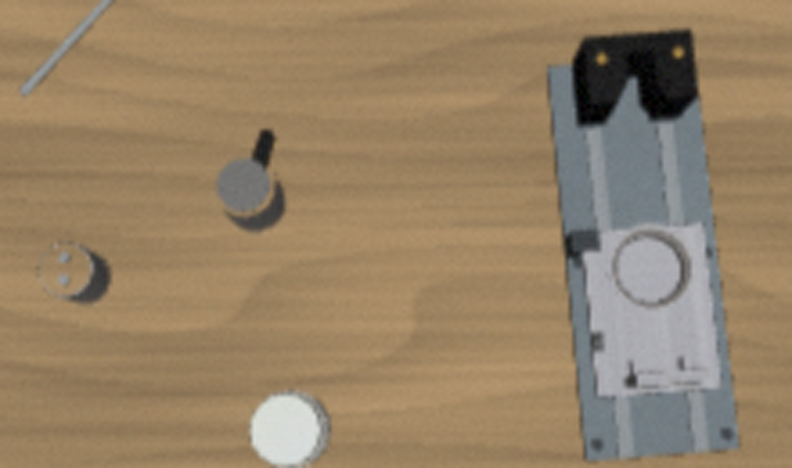

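View pics/zs.png

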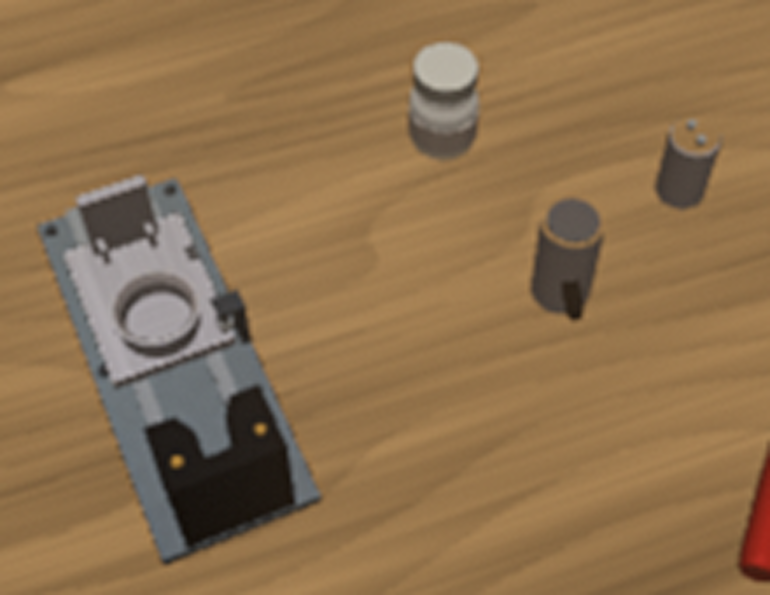

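Top crop: cup rim centre (651,270), module top (245,185), tongue tip (266,132), base corners (587,460), (740,445), (548,67). Scene crop: cup (157,309), module top (573,222), tongue tip (575,314), base corners (40,228), (178,183), (320,497), (167,562).

```bash
python3 - <<'E'
from h import *
T=lambda p:np.array(p)/3.6+[150,155]
S=lambda p:np.array(p)/3.5+[140,110]
def tri(p,q):
    o1,d1=ray('top',T(p));o2,d2=ray('scene',S(q));d1,d2=d1[0]/np.linalg.norm(d1),d2[0]/np.linalg.norm(d2)
    A=np.c_[d1,-d2];s=np.linalg.lstsq(A,o2-o1,rcond=None)[0];return (o1+s[0]*d1+o2+s[1]*d2)/2,np.linalg.norm(A@s-(o2-o1))
for n,p,q,z in(('cup',(651,270),(157,309),.046),('mod',(245,185),(573,222),.081),('tip',(266,132),(575,314),.04)):
    print(n,tri(p,q),atz('top',T(p),z),atz('scene',S(q),z))
for t in [(587,460),(740,445),(548,67)]:print('T',atz('top',T(t),.01))
for t in [(178,183),(40,228),(320,497),(167,562)]:print('S',atz('scene',S(t),.01))
E
```

```text
cup (array([ 0.56279891, -0.1245873 ,  0.03762235]), np.float64(0.0035081913669995418)) [[ 0.56163913 -0.12506391  0.046     ]] [[ 0.56879685 -0.12305638  0.046     ]]
mod (array([0.61351939, 0.13117916, 0.07674824]), np.float64(0.0030854367963727993)) [[0.61230461 0.12926544 0.081     ]] [[0.61653125 0.13101116 0.081     ]]
tip (array([0.65392103, 0.1211223 , 0.0361218 ]), np.float64(0.0003724658414802293)) [[0.65313242 0.12057696 0.04      ]] [[0.65600926 0.11991325 0.04      ]]
T [[ 0.44301659 -0.08535274  0.01      ]]
T [[ 0.4519184  -0.18412966  0.01      ]]
T [[ 0.70204646 -0.06562472  0.01      ]]
S [[ 0.45105454 -0.0833822   0.01      ]]
S [[ 0.45664915 -0.17999862  0.01      ]]
S [[ 0.70589271 -0.06430422  0.01      ]]
S [[ 0.7144247  -0.15987251  0.01      ]]
```

```bash
cat >> h.py <<'E'
from scipy.spatial.transform import Rotation as R
def plan(p,yaw,g,p0=None,R0=None,nmax=99,sp=1.0):
    "rows to tcp p with tool down and tool x at yaw"
    s=ctrl.get_state();q=s['orientation'];r=R.from_quat([q[1],q[2],q[3],q[0]]);x=np.array(s['ee_pos'])
    t=R.from_euler('ZX',[yaw,np.pi]);p=np.array(p,float)
    rv=(r.inv()*t).as_rotvec();
    n=int(max(np.ceil(np.linalg.norm(p-x)/.02/sp-.05),np.ceil(np.linalg.norm(rv)/.08-.05),1))
    out=[]
    for i in range(n):
        k=n-i;d=np.round(np.clip(r.inv().apply(p-x)/k/.02,-1,1),2);w=np.round(np.clip((r.inv()*t).as_rotvec()/k/.08,-1,1),2)
        out.append([*map(float,d+0),*map(float,w+0),g]);x=x+r.apply(d*.02);r=r*R.from_rotvec(w*.08)
    for i in range(0,n,5):print(str(out[i:i+5]).replace(' ',''))
E
python3 - <<'E'
from h import *
plan([.51,-.125,.24],2.6,85)
E
```

```text
[[0.77,-0.55,-0.02,0.0,0.0,-0.98,85],[0.81,-0.49,-0.01,0.0,0.0,-0.98,85],[0.84,-0.43,-0.02,0.0,0.0,-0.98,85],[0.87,-0.36,-0.01,0.0,0.0,-0.98,85],[0.9,-0.29,-0.02,0.0,0.0,-0.98,85]]
[[0.92,-0.22,-0.01,0.0,0.0,-0.98,85],[0.93,-0.15,-0.02,0.0,0.0,-0.98,85],[0.94,-0.07,-0.01,0.0,0.0,-0.98,85],[0.95,0.0,-0.02,0.0,0.0,-0.98,85],[0.94,0.08,-0.01,0.0,0.0,-0.98,85]]
[[0.93,0.15,-0.02,0.0,0.0,-0.98,85],[0.92,0.22,-0.01,0.0,0.0,-0.98,85],[0.9,0.29,-0.02,0.0,0.0,-0.98,85],[0.87,0.36,-0.01,0.0,0.0,-0.98,85],[0.84,0.43,-0.02,0.0,0.0,-0.98,85]]
[[0.81,0.5,-0.01,0.0,0.0,-0.99,85],[0.76,0.56,-0.02,0.0,0.0,-0.98,85],[0.72,0.62,-0.01,0.0,0.0,-0.99,85],[0.67,0.67,-0.02,0.0,0.0,-0.98,85],[0.61,0.72,-0.01,0.0,0.0,-0.99,85]]
[[0.55,0.77,-0.02,0.0,0.0,-0.98,85],[0.49,0.81,-0.01,0.0,0.0,-0.99,85],[0.43,0.84,-0.02,0.0,0.0,-0.98,85],[0.36,0.87,-0.01,0.0,0.0,-0.99,85],[0.29,0.9,-0.02,0.0,0.0,-0.98,85]]
[[0.21,0.92,-0.01,0.0,0.0,-0.99,85],[0.14,0.93,-0.02,0.0,0.0,-0.98,85],[0.07,0.94,-0.01,0.0,0.0,-0.99,85],[-0.01,0.95,-0.02,0.0,0.0,-0.98,85]]
```

Call:
drive_tool:
  deltas:
    - [0.77,-0.55,0,0,0,-0.98,85]
    - [0.81,-0.49,0,0,0,-0.98,85]
    - [0.84,-0.43,0,0,0,-0.98,85]
    - [0.87,-0.36,0,0,0,-0.98,85]
    - [0.9,-0.29,0,0,0,-0.98,85]

```text
time_s: 2.28
ee_pos: [0.2448, -0.4923, 0.2314]
orientation: [0.0, 0.937, 0.35, -0.0]
force: [-0.2, -0.3, -0.0]
width: 0.085
gripper_force: 0.0
```

Call:
drive_tool:
  deltas:
    - [0.92,-0.22,0,0,0,-0.98,85]
    - [0.93,-0.15,0,0,0,-0.98,85]
    - [0.94,-0.07,0,0,0,-0.98,85]
    - [0.95,0,0,0,0,-0.98,85]
    - [0.94,0.08,0,0,0,-0.98,85]

```text
time_s: 2.9
ee_pos: [0.3, -0.4156, 0.2314]
orientation: [0.0, 0.851, 0.526, -0.0]
force: [-0.6, 0.1, -0.1]
width: 0.0851
gripper_force: 0.0
```

Call:
drive_tool:
  deltas:
    - [0.93,0.15,0,0,0,-0.98,85]
    - [0.92,0.22,0,0,0,-0.98,85]
    - [0.9,0.29,0,0,0,-0.98,85]
    - [0.87,0.36,0,0,0,-0.98,85]
    - [0.84,0.43,0,0,0,-0.98,85]

```text
time_s: 3.52
ee_pos: [0.3552, -0.339, 0.2314]
orientation: [0.0, 0.732, 0.681, -0.0]
force: [-0.8, -0.6, -0.4]
width: 0.0852
gripper_force: 0.0
```

Call:
drive_tool:
  deltas:
    - [0.81,0.5,0,0,0,-0.98,85]
    - [0.76,0.56,0,0,0,-0.98,85]
    - [0.72,0.62,0,0,0,-0.98,85]
    - [0.67,0.67,0,0,0,-0.98,85]
    - [0.61,0.72,0,0,0,-0.98,85]

```text
time_s: 4.15
ee_pos: [0.4108, -0.2623, 0.2314]
orientation: [0.0, 0.585, 0.811, -0.0]
force: [1.0, -0.1, 0.2]
width: 0.0852
gripper_force: 0.0
```

Call:
drive_tool:
  deltas:
    - [0.55,0.77,0,0,0,-0.98,85]
    - [0.49,0.81,0,0,0,-0.98,85]
    - [0.43,0.84,0,0,0,-0.98,85]
    - [0.36,0.87,0,0,0,-0.98,85]
    - [0.29,0.9,0,0,0,-0.98,85]

```text
time_s: 4.78
ee_pos: [0.4663, -0.1859, 0.2314]
orientation: [0.0, 0.416, 0.909, -0.0]
force: [-0.1, -0.4, 0.4]
width: 0.0855
gripper_force: 0.0
```

Call:
drive_tool:
  deltas:
    - [0.21,0.92,0,0,0,-0.98,85]
    - [0.14,0.93,0,0,0,-0.98,85]
    - [0.07,0.94,0,0,0,-0.98,85]
    - [0,0.95,0,0,0,-0.98,85]
    - [0,0,0,0,0,0,85]

```text
time_s: 5.4
ee_pos: [0.5108, -0.1246, 0.2313]
orientation: [-0.0, 0.269, 0.963, -0.0]
force: [0.5, -0.7, -0.0]
width: 0.0851
gripper_force: 0.0
```

```bash
python3 - <<'E'
from h import *
s=ctrl.get_state();print(s['time_s'],s['ee_pos'],s['orientation'],s['joints'])
c=ctrl.calibration('wrist');w=snap('wrist','w1')
np.save('w1.npy',np.array(c['pose']));print({k:c[k] for k in('fx','fy','cx','cy')})
for l in('nest','module','jig','carriage','tab'):print(l,[(np.round(d['centre'],3).tolist(),round(d['conf'],2)) for d in ctrl.find_in('wrist',l)[:3]])
cv2.imwrite('pics/w1z.png',cv2.resize(w[:,:,::-1],None,fx=1.5,fy=1.5))
E
```

```text
5.4 [ 0.51084367 -0.12462747  0.23125994] [-9.16929174e-06  2.69449843e-01  9.63014425e-01 -4.90788224e-06] [-4.88317079e-01 -1.22332764e-01 -1.28000504e-01  1.56514440e+00
 -1.35100961e-05  5.73263193e-02]
{'fx': 297.3186396354542, 'fy': 297.3186396354542, 'cx': 259.49548948203824, 'cy': 197.045020528548}
nest [([0.541, -0.122, 0.019], 0.61)]
module [([0.61, 0.128, 0.056], 0.93)]
jig [([0.559, -0.123, 0.024], 0.56), ([0.609, 0.126, 0.056], 0.29)]
carriage [([0.536, -0.122, 0.027], 0.78)]
tab [([0.537, -0.128, 0.026], 0.96)]
```

View pics/w1z.png

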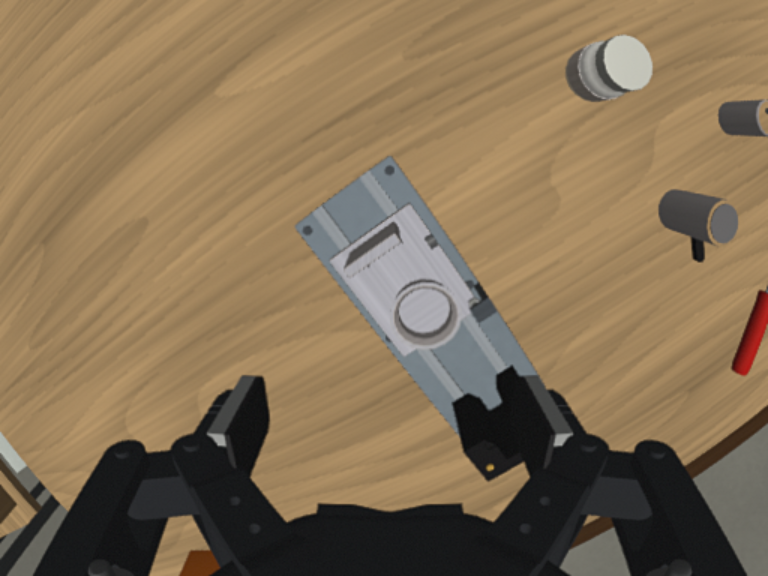

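The wrist view shows the cup centre near (427,312), the base's back corners at (390,156) and (296,222), the tab with its top edge around (376,256), and the module at (700,215). I'll fit the jig pose from all three views and check it by overlay.

```bash
cat > fit.py <<'E'
from h import *
from scipy.optimize import least_squares
T=lambda p:np.array(p)/3.6+[150,155]
S=lambda p:np.array(p)/3.5+[140,110]
W=lambda p:np.array(p)/1.5
J=lambda v,P:np.c_[R.from_euler('z',v[2]).apply(np.atleast_2d(P))+[v[0],v[1],0]]
B=[(-.118,.05,.01),(-.118,-.05,.01),(.144,.05,.01),(.144,-.05,.01)]
obs=[('top',B[0],T((587,460))),('top',B[1],T((740,445))),('top',B[2],T((548,67))),('top',(0,0,.046),T((651,268))),
('scene',B[0],S((178,183))),('scene',B[1],S((40,228))),('scene',B[2],S((320,497))),('scene',B[3],S((167,562))),('scene',(0,0,.046),S((157,309))),
('wrist',B[0],W((390,156))),('wrist',B[1],W((296,222))),('wrist',(0,0,.046),W((427,313)))]
def run(cams):
    o=[a for a in obs if a[0] in cams]
    f=lambda v:np.concatenate([(proj(c,J(v,P))[0]-uv) for c,P,uv in o])
    r=least_squares(f,[.565,-.124,.077],loss='soft_l1');return r.x,np.round(f(r.x).reshape(-1,2),1).tolist()
E
python3 - <<'E'
from fit import *
for c in(['top'],['scene'],['wrist'],['top','scene','wrist']):
    v,e=run(c);print(c,v,e)
v=run(['wrist'])[0]
im=cv2.imread('pics/w1.png');z=3.6;o=np.array([190,95]);cr=cv2.resize(im[95:260,190:405],None,fx=z,fy=z,interpolation=cv2.INTER_CUBIC)
t=np.linspace(0,6.283,60)
def dr(P,col):
    q=((proj('wrist',J(v,P))-o+.5)*z).astype(int);cv2.polylines(cr,[q.reshape(-1,1,2)],False,col,1)
dr(np.c_[.029*np.cos(t),.029*np.sin(t),0*t+.046],(0,0,255));dr(np.c_[.025*np.cos(t),.025*np.sin(t),0*t+.046],(0,255,0));dr(np.c_[.0215*np.cos(t),.0215*np.sin(t),0*t+.027],(255,0,0))
dr([B[2],B[0],B[1],B[3]],(0,255,255));dr([(-.074,.022,.08),(-.066,.022,.08),(-.066,-.022,.08),(-.074,-.022,.08),(-.074,.022,.08)],(255,0,255))
cv2.imwrite('pics/ov.png',cr)
E
```

```text
['top'] [ 0.5639109  -0.12570142  0.07737926] [[-0.2, 0.3], [0.3, 0.8], [-0.4, -0.6], [0.2, -0.4]]
['scene'] [ 0.56830118 -0.12263637  0.07834304] [[0.1, -1.5], [-0.9, -0.5], [1.6, 0.4], [-0.5, 0.8], [0.1, -0.2]]
['wrist'] [ 0.56263931 -0.12119794  0.07204988] [[0.9, -3.1], [-1.3, 0.8], [0.1, 0.4]]
['top', 'scene', 'wrist'] [ 0.56519772 -0.12311938  0.07336505] [[-1.5, -0.4], [-1.1, 0.3], [-1.2, -1.2], [-0.9, -1.0], [-0.2, -2.4], [-1.2, -1.6], [0.6, -0.6], [-1.5, -0.5], [-0.4, -1.3], [0.6, -0.4], [-1.5, 3.4], [-0.3, 2.9]]
```

View pics/ov.png

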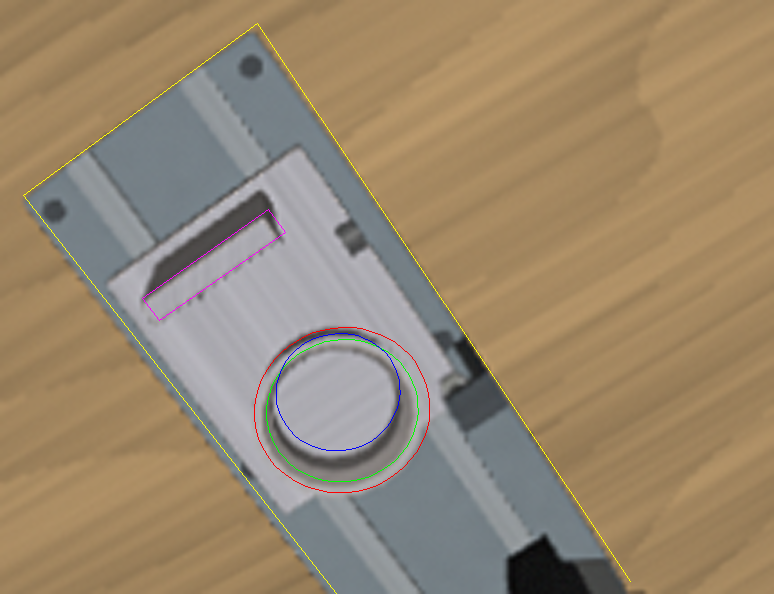

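```bash
python3 - <<'E'
from h import *
plan([.612,.129,.20],2.905,85)
E
```

```text
[[0.16,0.97,0.11,0.0,0.0,-0.28,85],[0.14,0.97,0.11,0.0,0.0,-0.28,85],[0.12,0.97,0.11,0.0,0.0,-0.28,85],[0.1,0.98,0.11,0.0,0.0,-0.28,85],[0.08,0.98,0.11,0.0,0.0,-0.28,85]]
[[0.06,0.98,0.11,0.0,0.0,-0.28,85],[0.03,0.98,0.11,0.0,0.0,-0.28,85],[0.01,0.98,0.11,0.0,0.0,-0.28,85],[-0.01,0.98,0.11,0.0,0.0,-0.28,85],[-0.03,0.98,0.11,0.0,0.0,-0.28,85]]
[[-0.05,0.98,0.12,0.0,0.0,-0.27,85],[-0.07,0.97,0.11,0.0,0.0,-0.28,85],[-0.1,0.97,0.12,0.0,0.0,-0.27,85],[-0.12,0.98,0.11,0.0,0.0,-0.28,85]]
```

Call:
drive_tool:
  deltas:
    - [0.16,0.97,0.11,0,0,-0.28,85]
    - [0.14,0.97,0.11,0,0,-0.28,85]
    - [0.12,0.97,0.11,0,0,-0.28,85]
    - [0.1,0.98,0.11,0,0,-0.28,85]
    - [0.08,0.98,0.11,0,0,-0.28,85]

```text
time_s: 6.32
ee_pos: [0.5471, -0.0339, 0.2202]
orientation: [0.0, 0.216, 0.976, -0.0]
force: [0.6, 0.1, -1.0]
width: 0.0852
gripper_force: 0.0
```

Call:
drive_tool:
  deltas:
    - [0.06,0.98,0.11,0,0,-0.28,85]
    - [0.03,0.98,0.11,0,0,-0.28,85]
    - [0.01,0.98,0.11,0,0,-0.28,85]
    - [-0.01,0.98,0.11,0,0,-0.28,85]
    - [-0.03,0.98,0.11,0,0,-0.28,85]

```text
time_s: 6.95
ee_pos: [0.5836, 0.0582, 0.2091]
orientation: [-0.0, 0.16, 0.987, -0.0]
force: [0.5, 1.2, 0.1]
width: 0.0849
gripper_force: 0.0
```

Call:
drive_tool:
  deltas:
    - [-0.05,0.98,0.12,0,0,-0.27,85]
    - [-0.07,0.97,0.11,0,0,-0.28,85]
    - [-0.1,0.97,0.12,0,0,-0.27,85]
    - [-0.12,0.98,0.11,0,0,-0.28,85]
    - [0,0,0,0,0,0,85]

```text
time_s: 7.58
ee_pos: [0.6122, 0.1311, 0.1996]
orientation: [-0.0, 0.116, 0.993, -0.0]
force: [-1.3, -0.4, -0.0]
width: 0.0852
gripper_force: 0.0
```

```bash
python3 - <<'E'
from h import *
s=ctrl.get_state();print(s['time_s'],s['ee_pos'],s['orientation'],s['joints'])
w=snap('wrist','w2')
print([(np.round(d['centre'],3).tolist(),round(d['conf'],2)) for d in ctrl.find_in('wrist','module')[:3]])
t=np.linspace(0,6.283,60);c=np.array([.612,.129])
u=[proj('wrist',np.c_[c[0]+.02*np.cos(t),c[1]+.02*np.sin(t),0*t+h]) for h in(.081,0)]
o=np.maximum(np.vstack(u).min(0).astype(int)-45,0);z=4;cr=w[o[1]:o[1]+150,o[0]:o[0]+190,::-1];cr=cv2.resize(cr,None,fx=z,fy=z,interpolation=cv2.INTER_CUBIC)
for a,k in zip(u,((0,255,0),(255,0,0))):cv2.polylines(cr,[((a-o+.5)*z).astype(int).reshape(-1,1,2)],True,k,1)
y=-.236;tip=[[c[0]+.02*np.cos(y),c[1]+.02*np.sin(y),.042],[c[0]+.044*np.cos(y),c[1]+.044*np.sin(y),.042]]
cv2.polylines(cr,[((proj('wrist',tip)-o+.5)*z).astype(int).reshape(-1,1,2)],False,(0,255,255),1)
print(o);cv2.imwrite('pics/w2z.png',cr)
E
```

```text
7.575 [0.6121603  0.13114792 0.19960138] [-2.79368005e-04  1.16290457e-01  9.93215208e-01 -5.12701655e-05] [ 2.54547587e-03  1.80572682e-01  1.22879929e-01  1.51367054e+00
 -3.54258793e-05  2.35653843e-01]
[([0.607, 0.135, 0.08], 0.73)]
[190 109]
```

View pics/w2z.png

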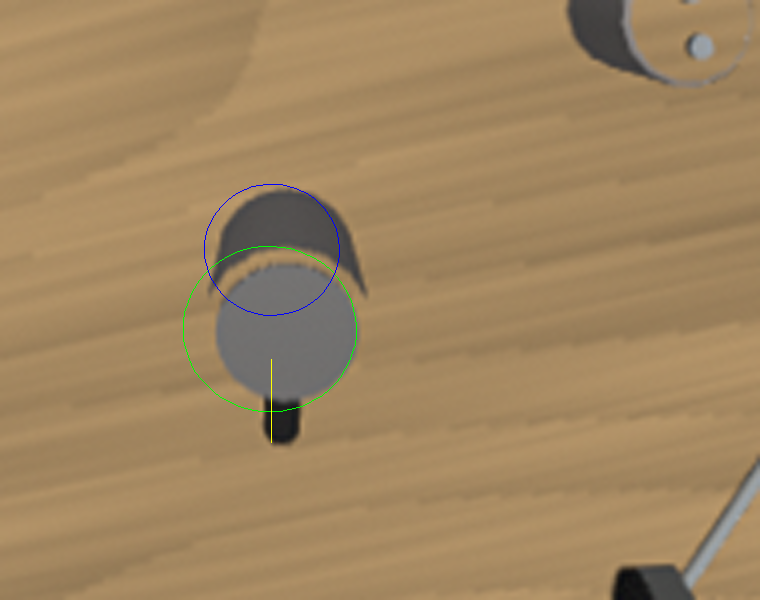

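The base circle centre is at about (287,256) in the crop, the top disc centre at (288,331), and the tongue tip at (282,443). My prior was about 3–4 mm off sideways.

```bash
python3 - <<'E'
from h import *
P=lambda p:np.array(p)/4+[190,109]-.5
a=atz('wrist',P((288,331)),.081)[0];b=atz('wrist',P((287,256)),0.0)[0];t=atz('wrist',P((282,443)),.039)[0]
print(a,b,t,np.arctan2(*(t-(a+b)/2)[[1,0]]),np.linalg.norm((t-(a+b)/2)[:2]))
E
```

```text
[0.61302499 0.13307444 0.081     ] [0.61463393 0.13294256 0.        ] [0.65672998 0.12125877 0.039     ] -0.267327734498299 0.044480450325923425
```

```bash
python3 - <<'E'
from h import *
plan([.6135,.133,.047],2.877,85)
E
```

```text
[[0.0,0.02,0.96,0.0,0.0,0.05,85],[-0.01,0.02,0.96,0.0,0.0,0.05,85],[0.0,0.02,0.95,0.0,0.0,0.05,85],[-0.01,0.02,0.96,0.0,0.0,0.04,85],[0.0,0.02,0.95,0.0,0.0,0.05,85]]
[[-0.01,0.02,0.96,0.0,0.0,0.04,85],[0.0,0.03,0.95,0.0,0.0,0.05,85],[-0.01,0.02,0.96,0.0,0.0,0.04,85]]
```

Call:
drive_tool:
  deltas:
    - [-0.02,0.09,0.95,0,0,0.19,85]
    - [-0.02,0.08,0.95,0,0,0.18,85]
    - [0,0,0.95,0,0,0,85]
    - [0,0,0.95,0,0,0,85]
    - [0,0,0.95,0,0,0,85]

```text
time_s: 8.3
ee_pos: [0.6133, 0.1327, 0.1035]
orientation: [-0.0, 0.132, 0.991, -0.0]
force: [1.3, 0.4, 0.7]
width: 0.0847
gripper_force: 0.0
```

Call:
drive_tool:
  deltas:
    - [0,0,0.95,0,0,0,85]
    - [0,0,0.95,0,0,0,85]
    - [0,0,0.95,0,0,0,85]
    - [0,0,0,0,0,0,60]
    - [0,0,0,0,0,0,50]
  squeeze: 30

```text
time_s: 8.93
ee_pos: [0.6139, 0.1328, 0.0486]
orientation: [0.0, 0.132, 0.991, 0.0]
force: [0.8, 0.1, 0.0]
width: 0.0511
gripper_force: 0.0
```

Call:
drive_tool:
  deltas:
    - [0,0,0,0,0,0,44]
    - [0,0,0,0,0,0,36]
    - [0,0,0,0,0,0,30]
    - [0,0,0,0,0,0,30]
    - [0,0,0,0,0,0,30]
  squeeze: 30

```text
time_s: 9.55
ee_pos: [0.6143, 0.1327, 0.0492]
orientation: [0.001, 0.132, 0.991, 0.0]
force: [-0.8, -0.6, 5.2]
width: 0.0395
gripper_force: 30.5
```

```bash
python3 - <<'E'
from h import *
import h
plan([.613,.133,.145],2.877,30);print()
class F:pass
s=ctrl.get_state();s['ee_pos']=np.array([.613,.133,.145]);ctrl_get=ctrl.get_state
class C:
    def get_state(self):return s
h.ctrl=C();plan([.5645,-.123,.15],3.217,30)
E
```

```text
[[0.01,0.0,-0.96,0.0,0.0,0.0,30],[0.01,0.0,-0.96,0.0,0.01,0.0,30],[0.01,0.0,-0.96,0.0,0.0,0.0,30],[0.02,0.0,-0.95,0.0,0.01,0.0,30],[0.01,0.0,-0.96,0.0,0.0,0.0,30]]

[[-0.08,-1.0,-0.02,0.0,0.0,-0.33,30],[-0.05,-1.0,-0.02,0.0,0.0,-0.33,30],[-0.02,-1.0,-0.02,0.0,0.0,-0.33,30],[0.0,-1.0,-0.02,0.0,0.0,-0.33,30],[0.03,-1.0,-0.02,0.0,0.0,-0.33,30]]
[[0.05,-1.0,-0.02,0.0,0.0,-0.33,30],[0.08,-1.0,-0.02,0.0,0.0,-0.32,30],[0.11,-1.0,-0.02,0.0,0.0,-0.33,30],[0.13,-0.99,-0.02,0.0,0.0,-0.32,30],[0.16,-0.99,-0.02,0.0,0.01,-0.33,30]]
[[0.18,-0.99,-0.02,0.0,0.0,-0.32,30],[0.21,-0.98,-0.02,0.0,0.01,-0.33,30],[0.24,-0.97,-0.01,0.0,0.0,-0.32,30]]
```

Call:
drive_tool:
  deltas:
    - [0,0,-0.96,0,0,0,30]
    - [0,0,-0.96,0,0,0,30]
    - [0,0,-0.96,0,0,0,30]
    - [0,0,-0.96,0,0,0,30]
    - [0,0,-0.96,0,0,0,30]

```text
time_s: 10.18
ee_pos: [0.6136, 0.1328, 0.1456]
orientation: [0.0, 0.132, 0.991, -0.0]
force: [0.1, 0.7, -2.0]
width: 0.0393
gripper_force: 30.8
```

Call:
drive_tool:
  deltas:
    - [-0.08,-1,0,0,0,-0.33,30]
    - [-0.05,-1,0,0,0,-0.33,30]
    - [-0.02,-1,0,0,0,-0.33,30]
    - [0,-1,0,0,0,-0.33,30]
    - [0.03,-1,0,0,0,-0.33,30]

```text
time_s: 10.8
ee_pos: [0.5948, 0.0339, 0.1448]
orientation: [0.0, 0.066, 0.998, -0.0]
force: [0.2, 0.9, -1.2]
width: 0.0394
gripper_force: 30.8
```

Call:
drive_tool:
  deltas:
    - [0.05,-1,0,0,0,-0.33,30]
    - [0.08,-1,0,0,0,-0.33,30]
    - [0.11,-1,0,0,0,-0.33,30]
    - [0.13,-0.99,0,0,0,-0.32,30]
    - [0.16,-0.99,0,0,0,-0.33,30]

```text
time_s: 11.42
ee_pos: [0.5762, -0.0647, 0.1449]
orientation: [0.0, 0.0, 1.0, -0.0]
force: [0.1, 0.2, -2.5]
width: 0.0395
gripper_force: 30.8
```

Call:
drive_tool:
  deltas:
    - [0.18,-0.99,0,0,0,-0.32,30]
    - [0.21,-0.98,0,0,0,-0.33,30]
    - [0.24,-0.97,0,0,0,-0.32,30]
    - [0,0,0,0,0,0,30]
    - [0,0,0,0,0,0,30]

```text
time_s: 12.05
ee_pos: [0.5652, -0.1227, 0.1445]
orientation: [0.0, -0.038, 0.999, 0.0]
force: [0.2, 0.1, -2.0]
width: 0.039
gripper_force: 30.9
```

```bash
python3 - <<'E'
from h import *
s=ctrl.get_state();print(s['time_s'],s['ee_pos'],s['orientation'],s['force'],s['width'])
w=snap('wrist','w3');snap('top','t3');snap('scene','s3')
cr=w[60:290,130:390,::-1];cv2.imwrite('pics/w3z.png',cv2.resize(cr,None,fx=2.6,fy=2.6,interpolation=cv2.INTER_CUBIC))
E
```

```text
12.05 [ 0.56522224 -0.1227318   0.14445788] [ 7.28748791e-05 -3.77372625e-02  9.99287692e-01  5.10248722e-05] [ 0.19507328  0.12932251 -2.01963291] 0.03904574075275227
```

View pics/w3z.png

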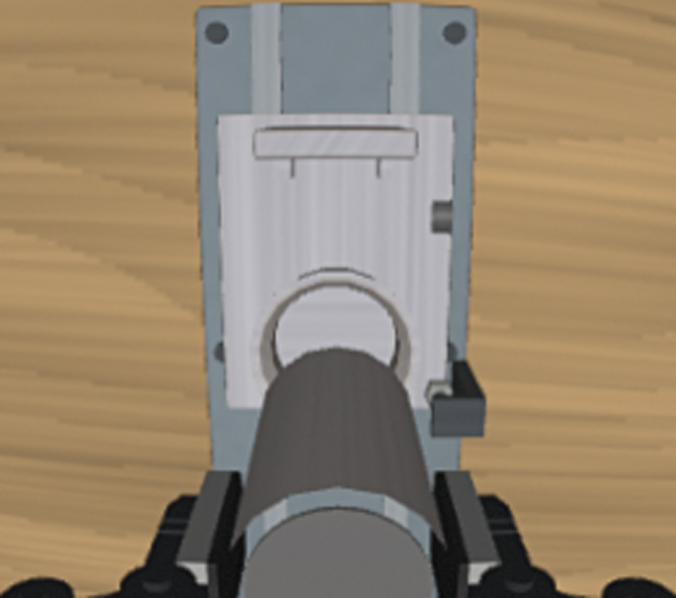

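This wrist view has the tab's top plate at (255–417, 131–157), base corners at (196,7) and (476,8), the cup floor spanning x 273–398 with its top edge at y 283, and the held module's bottom-arc apex at (338,348). I'll solve the module-to-cup offset in this one camera.

```bash
cat > fit3.py <<'E'
from h import *
from scipy.optimize import least_squares
W=lambda p:np.array(p)/2.6+[130,60]-.3
J=lambda v,P:R.from_euler('z',v[2]).apply(np.atleast_2d(P))+[v[0],v[1],0]
t=np.linspace(0,2*np.pi,361)
circ=lambda r,z,c=(0,0):np.c_[c[0]+r*np.cos(t),c[1]+r*np.sin(t),0*t+z]
B=[((-.118,.05,.01),(476,8)),((-.118,-.05,.01),(196,7)),((-.074,.022,.08),(416,131)),((-.066,.022,.08),(417,157)),((-.074,-.022,.08),(255,131)),((-.066,-.022,.08),(254,157))]
def f(v):
    e=[proj('wrist',J(v,P))[0]-W(p) for P,p in B]
    q=proj('wrist',J(v,circ(.0215,.027)));e.append([q[:,1].min()-W((0,283))[1],0])
    e.append([q[:,0].min()-W((274,0))[0],q[:,0].max()-W((397,0))[0]])
    return np.concatenate(e)
v=least_squares(f,[.565,-.123,.075],loss='soft_l1').x
zb=ctrl.get_state()['ee_pos'][2]-.049
def g(c):
    q=proj('wrist',circ(.02,zb,c));return [q[:,0].mean()-W((338,0))[0],q[:,1].min()-W((0,348))[1]]
m=least_squares(g,v[:2]).x
E
python3 - <<'E'
from fit3 import *
print(v,np.round(f(v).reshape(-1,2),1).tolist(),m)
d=R.from_euler('z',-v[2]).apply([*(m-v[:2]),0]);print('module in nest mm',d*1e3)
# module from other cams & cup for the relative check
cr=cv2.imread('pics/w3z.png')
for P,k in((J(v,circ(.025,.046)),(0,255,0)),(J(v,circ(.0215,.027)),(255,0,0)),(J(v,circ(.029,.046)),(0,0,255)),(circ(.02,zb,m),(0,255,255))):
    q=((proj('wrist',P)-[130,60]+.3)*2.6).astype(int);cv2.polylines(cr,[q.reshape(-1,1,2)],True,k,1)
def crop(n):
    u=proj(n,[[.565,-.123,.05]])[0].astype(int);a=cv2.imread(f'pics/{n[0]}3.png')[u[1]-50:u[1]+50,u[0]-35:u[0]+35];return cv2.resize(a,None,fx=3,fy=3,interpolation=cv2.INTER_CUBIC)
o=np.hstack([cv2.resize(cr[200:500,150:500],(350,300)),crop('top'),crop('scene')]);print(o.shape);cv2.imwrite('pics/o3.png',o)
E
```

```text
[ 0.56425294 -0.12166287  0.07361021] [[0.6, -0.4], [-0.4, -0.1], [0.9, -0.2], [0.3, 1.2], [-0.9, -0.3], [-0.4, 1.1], [-1.5, 0.0], [0.2, -0.2]] [ 0.56605838 -0.12067949]
module in nest mm [1.87287556 0.84794629 0.        ]
(300, 770, 3)
```

View pics/o3.png

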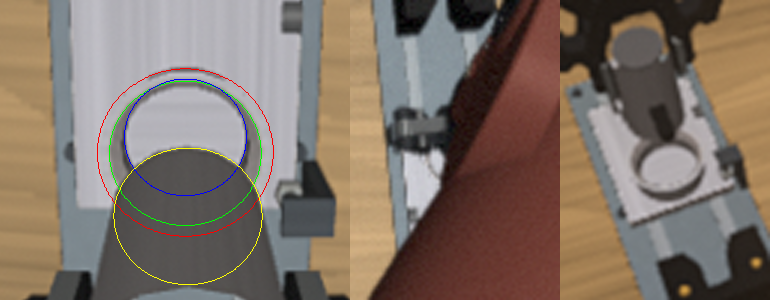

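Call:
drive_tool:
  deltas:
    - [0.09,-0.04,0.7,0,0,0,30]
    - [0,0,0.7,0,0,0,30]
    - [0,0,0.7,0,0,0,30]
    - [0,0,0.4,0,0,0,30]
    - [0,0,0.2,0,0,0,30]

```text
time_s: 12.82
ee_pos: [0.5631, -0.124, 0.0893]
orientation: [-0.0, -0.038, 0.999, 0.0]
force: [-0.6, -0.0, -2.5]
width: 0.0389
gripper_force: 30.8
```

Call:
drive_tool:
  deltas:
    - [0,0,0.2,0,0,0,30]
    - [0,0,0.2,0,0,0,30]
    - [0,0,0.15,0,0,0,30]
    - [0,0,0,0,0,0,30]

```text
time_s: 13.32
ee_pos: [0.5635, -0.124, 0.079]
orientation: [0.0, -0.038, 0.999, 0.0]
force: [2.0, 0.1, -3.2]
width: 0.0389
gripper_force: 30.7
```

Call:
drive_tool:
  deltas:
    - [0,0,0.1,0,0,0,30]
    - [0,0,0.1,0,0,0,30]
    - [0,0,0,0,0,0,30]

```text
time_s: 13.7
ee_pos: [0.564, -0.1241, 0.0761]
orientation: [0.001, -0.038, 0.999, -0.0]
force: [-0.2, 1.4, 4.8]
width: 0.0389
gripper_force: 31.4
```

Call:
drive_tool:
  deltas:
    - [0,0,0,0,0,0,46]
    - [0,0,0,0,0,0,60]
    - [0,0,0,0,0,0,80]
    - [0,0,0,0,0,0,80]
    - [0,0,0,0,0,0,80]

```text
time_s: 14.32
ee_pos: [0.5633, -0.1241, 0.075]
orientation: [-0.0, -0.038, 0.999, -0.0]
force: [0.5, -0.7, -0.7]
width: 0.0804
gripper_force: 0.0
```

Call:
drive_tool:
  deltas:
    - [0,0,-0.95,0,0,0,80]
    - [0,0,-0.95,0,0,0,80]
    - [0,0,-0.95,0,0,0,80]
    - [0.5,0,-0.9,0,0,0,80]
    - [0.5,0,0,0,0,0,80]

```text
time_s: 14.95
ee_pos: [0.5437, -0.1261, 0.1522]
orientation: [0.001, -0.038, 0.999, -0.001]
force: [-0.0, 0.2, -0.9]
width: 0.0802
gripper_force: 0.0
```

```bash
python3 - <<'E'
from h import *
s=ctrl.get_state();print(s['time_s'],s['ee_pos'],s['orientation'])
w=snap('wrist','w4');b=snap('scene','s4')
u=proj('scene',[[.565,-.123,.05]])[0].astype(int)
v=proj('wrist',[[.565,-.123,.06]])[0].astype(int);print(u,v)
c=lambda a,u:cv2.resize(a[max(u[1]-75,0):u[1]+75,u[0]-65:u[0]+65,::-1],(390,450),interpolation=cv2.INTER_CUBIC)
cv2.imwrite('pics/o4.png',np.hstack([c(w,v),c(b,u)]))
E
```

```text
14.95 [ 0.54366041 -0.12607235  0.1521794 ] [ 1.23933967e-03 -3.80459571e-02  9.99274924e-01 -7.72156362e-04]
[184 195] [258 225]
```

View pics/o4.png

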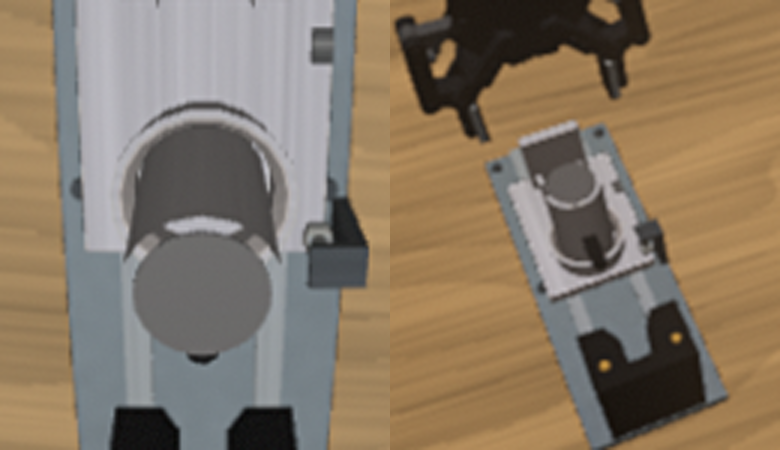

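Module is seated upright in the cup, with the tongue pointing to the slot. Next I go behind the tab with the fingers closed.

```bash
python3 - <<'E'
from h import *
plan([.4626,-.1292,.152],np.pi+.0736,0)
E
```

```text
[[1.0,0.03,-0.02,0.0,0.0,0.01,0],[1.0,0.03,-0.03,0.0,0.0,0.0,0],[1.0,0.03,-0.02,0.0,0.0,0.01,0],[0.99,0.03,-0.03,0.0,0.0,0.0,0]]
```

Call:
drive_tool:
  deltas:
    - [1,0.03,0,0,0,0,0]
    - [1,0.03,0,0,0,0,0]
    - [1,0.03,0,0,0,0,0]
    - [1,0.03,0,0,0,0,0]
    - [0,0,0,0,0,0,0]

```text
time_s: 15.68
ee_pos: [0.4625, -0.1291, 0.1493]
orientation: [-0.0, -0.038, 0.999, 0.0]
force: [-0.3, 0.8, 0.2]
width: 0.0002
gripper_force: 0.0
```

Call:
drive_tool:
  deltas:
    - [0,0,0.85,0,0,0,0]
    - [0,0,0.85,0,0,0,0]
    - [0,0,0.85,0,0,0,0]
    - [0,0,0.85,0,0,0,0]
    - [0,0,0.85,0,0,0,0]

```text
time_s: 16.3
ee_pos: [0.4634, -0.1291, 0.0637]
orientation: [-0.0, -0.038, 0.999, 0.0]
force: [0.4, 0.3, 0.7]
width: 0.0004
gripper_force: 0.0
```

Call:
drive_tool:
  deltas:
    - [0,0,0.85,0,0,0,0]
    - [-0.3,0,0,0,0,0,0]
    - [-0.2,0,0,0,0,0,0]

```text
time_s: 16.68
ee_pos: [0.4742, -0.1287, 0.0486]
orientation: [0.0, -0.038, 0.999, -0.0]
force: [1.0, -0.3, -0.1]
width: 0.0002
gripper_force: 0.0
```

```bash
python3 - <<'E'
from h import *
s=ctrl.get_state();print(s['time_s'],s['ee_pos'],s['orientation'],s['force'],s['width'])
d=R.from_euler('z',-.0736).apply(np.array(s['ee_pos'])-[.5643,-.1217,0]);print(d)
E
```

```text
16.675 [ 0.47422441 -0.12869198  0.04857339] [ 3.65881905e-04 -3.79819031e-02  9.99278331e-01 -2.42997751e-04] [ 0.99226797 -0.34777139 -0.10468793] 0.0001672344684955586
[-0.09034588 -0.00034947  0.04857339]
```

Call:
drive_tool:
  deltas:
    - [-0.15,0,0,0,0,0,0]
    - [-0.2,0,0,0,0,0,0]
    - [-0.25,0,0,0,0,0,0]
    - [-0.3,0,0,0,0,0,0]
    - [-0.3,0,0,0,0,0,0]

```text
time_s: 17.3
ee_pos: [0.4978, -0.1267, 0.0481]
orientation: [-0.0, -0.038, 0.999, -0.0]
force: [-2.8, -0.7, 1.0]
width: -0.0003
gripper_force: 1.3
```

Call:
drive_tool:
  deltas:
    - [-0.3,0,0,0,0,0,0]
    - [-0.3,0,0,0,0,0,0]
    - [-0.3,0,0,0,0,0,0]
    - [-0.3,0,0,0,0,0,0]
    - [-0.3,0,0,0,0,0,0]

```text
time_s: 17.92
ee_pos: [0.5277, -0.1244, 0.0481]
orientation: [-0.0, -0.038, 0.999, -0.0]
force: [-3.1, -1.7, 1.8]
width: 0.0001
gripper_force: 1.6
```

Call:
drive_tool:
  deltas:
    - [-0.2,0,0,0,0,0,0]
    - [-0.2,0,0,0,0,0,0]
    - [-0.2,0,0,0,0,0,0]
    - [-0.15,0,0,0,0,0,0]

```text
time_s: 18.42
ee_pos: [0.541, -0.1234, 0.048]
orientation: [-0.002, -0.038, 0.999, -0.0]
force: [-7.4, -2.2, 5.6]
width: 0.0
gripper_force: 4.3
```

Call:
drive_tool:
  deltas:
    - [-0.1,0,0,0,0,0,0]
    - [-0.1,0,0,0,0,0,0]
    - [-0.1,0,0,0,0,0,0]

```text
time_s: 18.8
ee_pos: [0.5483, -0.1228, 0.048]
orientation: [-0.0, -0.038, 0.999, -0.0]
force: [-2.1, -2.3, 0.6]
width: 0.0002
gripper_force: 1.2
```

Call:
drive_tool:
  deltas:
    - [-0.1,0,0,0,0,0,0]
    - [0,0,0,0,0,0,0]

```text
time_s: 19.05
ee_pos: [0.549, -0.1227, 0.048]
orientation: [-0.002, -0.038, 0.999, -0.0]
force: [-12.2, -3.0, 6.6]
width: -0.0001
gripper_force: 6.0
```

Call:
drive_tool:
  deltas:
    - [-0.08,0,0,0,0,0,0]
    - [0,0,0,0,0,0,0]

```text
time_s: 19.3
ee_pos: [0.5491, -0.1227, 0.048]
orientation: [-0.003, -0.038, 0.999, -0.0]
force: [-21.8, -3.6, 14.0]
width: -0.0002
gripper_force: 10.5
```

Hard stop reached, so the carriage is home. I'll back off, rise and look.

Call:
drive_tool:
  deltas:
    - [0.2,0,0,0,0,0,0]
    - [0.6,0,0,0,0,0,0]
    - [0.8,0,0,0,0,0,0]
    - [0.8,0,-0.3,0,0,0,0]
    - [0,0,-0.9,0,0,0,0]

```text
time_s: 19.92
ee_pos: [0.5027, -0.1256, 0.0718]
orientation: [-0.001, -0.038, 0.999, 0.001]
force: [0.7, -0.3, 0.5]
width: -0.0001
gripper_force: 0.0
```

Call:
drive_tool:
  deltas:
    - [0,0,-0.9,0,0,0,0]
    - [0,0,-0.9,0,0,0,0]
    - [0,0,-0.9,0,0,0,0]
    - [0,0,-0.9,0,0,0,0]
    - [0,0,0,0,0,0,0]

```text
time_s: 20.55
ee_pos: [0.5049, -0.1266, 0.1459]
orientation: [0.001, -0.038, 0.999, -0.001]
force: [-0.5, 0.0, -0.1]
width: 0.0003
gripper_force: 0.0
```

```bash
python3 - <<'E'
from h import *
s=ctrl.get_state();print(s['time_s'],s['ee_pos'],s['force'])
w=snap('wrist','w5');b=snap('scene','s5')
u=proj('scene',[[.6,-.12,.05]])[0].astype(int)
v=proj('wrist',[[.6,-.12,.06]])[0].astype(int);print(u,v)
c=lambda a,u:cv2.resize(a[max(u[1]-75,0):u[1]+75,u[0]-65:u[0]+65,::-1],(390,450),interpolation=cv2.INTER_CUBIC)
cv2.imwrite('pics/o5.png',np.hstack([c(w,v),c(b,u)]))
E
```

```text
20.55 [ 0.50491937 -0.12664205  0.14589512] [-0.48534572  0.00536549 -0.1362022 ]
[189 208] [256 298]
```

View pics/o5.png

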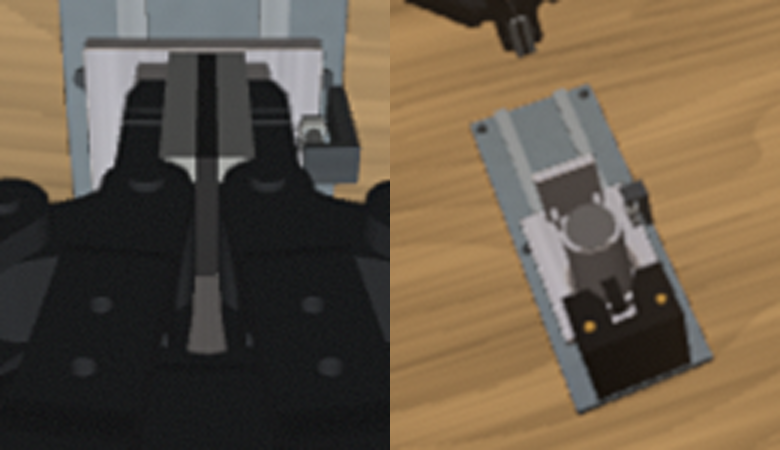

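The scene view shows the carriage still home at the block, with the module upright and its tongue in the slot at about (615,295). The gripper is clear of everything.

```bash
python3 -c "
from plant import ctrl
print(ctrl.close_job())"
```

```text
the job is handed in; nothing more can be done
None
```

The job is handed in at about 20.6 s of the 54 s: in the last pictures the module stands upright in the cup with its tongue in the slot, and the carriage stayed home after I backed off, but the hand-in returned no verdict.

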